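# Put the garlic away in the latched keeper

## Robot

A 6-joint arm with a two-finger parallel gripper is mounted at the origin on a cart in front of the work surface, level with it; the furniture and walls round the work are solid. World frame = base frame: x ahead of the robot, y to its left, z up, the work surface at z = 0. Lengths are in m, angles in rad, forces in N, time in s.
With the tool pointing down it reaches from about 0.325 to 0.775 m from the base axis. Payload 9.3 kg.
Tool frame: the origin (TCP) lies midway between the tips of the shut fingers; the grasp point (between the pads) lies 19 mm behind it (arm.grasp_offset is the distance from the TCP to the grasp point, in m); z points along the fingers, y is the line along which they close (so a half turn about z gives the same grasp; the last joint's range is limited). The gripper opens to 85 mm and grips with 20 to 120 N. Pads are 22 mm wide; open, the fingers measure 114 mm over their backs; the gripper's body (76 mm by 85 mm) begins 54 mm behind the grasp point. The pads swing forward as they close: fully open they stand 13 mm farther back than shut.
Start: joints at [1.047, 0.259, 0.021, 1.334, 0, 1.418], TCP at [0.199, 0.513, 0.231] pointing down, gripper open.
Joint ranges: [-3.04, 3.04], [-0.91, 1.82], [-1.04, 1.36], [-1.92, 1.95], [-1.52, 1.45], [-3.14, 3.14]. Speed limits (rad/s): [2.22, 2.22, 2.79, 3.14, 3.14, 3.14].

## Interface

Orientations are given as a unit quaternion [w, x, y, z].
In Python, from station import arm, vision, close_job gives the robot as it stands.
- The arm moves only by the shell command python3 -m crank 'ROWS' [OPENING] [FORCE]. ROWS is a JSON object of lists of equal length, an entry for each row: "xyz": the shift along the world's x, y, z as a fraction of full scale, a list of three; "turn": the turn about the world's z as a fraction of full scale. In form: {"xyz": [[x, y, z], ...], "turn": [turn, ...]}. A call has 1 to 12 rows; each row is the pose to reach, as a shift and turn from the pose commanded when the call began; what a row does not reach only later rows make up. Full scale, the value 1, is 250 mm for a shift and 0.5 rad for a turn. A row lasts 1/12 s, in which the tool goes at most 41.7 mm and 7.16 degrees, less where a joint would pass 70% of its speed; a pose out of reach is approached as far as the arm can. A call with a number of a shift or a turn outside -1 to 1 is refused whole. A call with a gripper value outside its range is refused whole. OPENING is the gripper's target within -1 to 1 (fully open at 1, half-way at 0, shut at -1), set as the call begins (- or left out, the last holds). The fingers move at their own pace and stop on an object; FORCE is the grip in N (left out, the last holds). Time passes only in rows, so rows that repeat a pose let the fingers close. It gives the time, the measured TCP pose, the force, the opening and the grip force at its end, in the units of the state.
- arm.observe(): the state, without advancing time (a new reading comes with each control period).
- vision.read_camera(name): name is "side" or "top" or "wrist"; returns (picture, depth): 480x640x3 uint8, red, green, blue; 480x640 float32, m along the optical axis (not along the pixel's ray), 0 where there is no reading.
- vision.calibration(name): a dict with "mtx" (3x3 intrinsics, pixels), "D" ([k1, k2, p1, p2, k3] as OpenCV has them; the pictures are not rectified), "world_from_camera" (4x4, takes a point from camera to world coordinates). Camera axes: x right, y up, looking along -z (the intrinsics and any distortion apply to the point x, -y, -z); pixel columns grow to the right and rows downward; lengths in m; the calibration is good to about 2 mm. A picture is of the moment at which its call begins: read the wrist's pose just before it. calibration takes no time and is no camera call; for the wrist camera it gives the pose at the moment of the call.
- close_job(): hands the job in; it is judged then, once.
Trained networks look in the newest picture that a camera, given by its name, has taken for a name from the list of things; names that differ only in an ending like _2 or _b are one class to them, and where a whole thing is asked for, a point or a joint stands for the part that bears it (a point fixed in the world has none). Each returns a list of dicts, best first, with "confidence" (0 to 1); they miss things now and then, are a little off and sometimes report something else, mostly with a low value. They report only what shows in the picture. A call takes as long as a camera call. They do not tell look-alikes from the thing itself.
- vision.cut_out(camera, target): "pixels" (480x640 bool, what is visible of it) and "extent" ([left, top, width, height] in pixels, round what is visible of it).
The state is a dict: "clock": time; "joints": joint angles; "qd": joint speeds; "joint_torque": joint torques, N m; "tcp_pos": TCP position; "tool_rot": TCP orientation; "ft_force": force on the tool from outside, world axes, zero at the start; "torque": the same for the moment, N m; "finger_gap": finger opening in m; "grip_force": force on a finger pad.
Only numpy, scipy, OpenCV 4.12 (cv2) and the standard library are available. Lean on these libraries where they do the work, as an engineer would, in place of code of your own. Each camera call takes 0.05 s, during which the arm holds its last target. There are 200 camera calls.

## Task

Press the orange thumb button of the green keeper so that its sprung lid pops open, set the garlic bulb inside and let go of it, then push the lid down until the latch snaps and holds it shut. Press firmly but never force the keeper's button or lid, and leave everything else where it stands.

Things in the scene. Friction and masses are not known exactly. Their poses are not given: they have to be found in the camera images.
- keeper: green box, fixed to the worktop; 130 x 160 mm (x, y), walls 4 mm, cavity 122 x 152. Origin: centre of its underside, z up; button at its -x side, hinge along its +x side. Its white top (138 x 168 mm, rim 82 mm high) is pushed on differently each time: hinge, lid and button together sit up to 3 mm above or below nominal, but do not sink under load. Never press any part with more than 22 N
- button_spot (a point): nominal centre of the orange button's upper face (28 x 28 mm, 78 mm high, 112 mm in front of the keeper's centre); the true face is up to 3 mm higher or lower. Press straight down: it resists with 2 N at first touch, the latch lets go after 5 to 6 mm at about 4 to 6 N, and at 9 mm it meets a hard stop (then some 20 N per mm). White cheeks beside it lie 12 mm below its resting face
- nose (a point): nominal top of the black latch nose, 79 mm in front of the keeper's centre, 112 mm high (up to 3 mm more or less), 22 mm wide, 15 mm deep. It stands up between button and lid; its sloped rear catches the lid's tongue. It swings with the button; keep off it
- lid (a joint): angle of the white lid, rad: 0 shut and latched (within 0.02), 1.5 open, upright along the keeper's +x side. A spring throws it open within about a second when the latch lets go and opens it (about 2 N at the front edge) whenever it is neither latched nor held. While pressed onto its stop it reads -0.01 to -0.03
- hinge_mid (a point): nominal middle of the lid's hinge axis, a point fixed to the keeper (the true axis is up to 3 mm higher or lower): 67 mm behind the keeper's centre, 90 mm high; the axis runs along the keeper's y
- lid_front (a point): nominal middle of the shut lid's upper face at its front edge, 65 mm in front of the keeper's centre, 94 mm high, fixed to the keeper (not moving with the lid). The lid is 132 mm long from the hinge, 164 wide, 8 thick, hinge axis at mid-thickness; a tongue 10 mm long sticks out here under the nose
- press_spot (a point): where to push the lid shut, 19 mm behind its front edge, 94 mm high when shut (nominal, fixed to the keeper, up to 3 mm off). Push the open lid's outer face over and down to here; the latch resists 5 to 8 mm above shut (8 to 13 N here), then snaps once the lid is pressed down to its shut height; 1.5 mm lower a rubber stop follows (9 N per mm, 2 to 3 mm, then hard)
- floor_mid (a point): middle of the keeper's inner floor, 5 mm above its underside. Open the fingers only a little to let go inside: a wide-open gripper pushes against the rim
- garlic: off-white garlic bulb, 60 x 57 x 58 mm, 39 g, standing on the worktop; origin at the centre of its underside. Grasp it across the middle from above
- garlic_mid (a point): centre of the garlic bulb at its widest, 28 mm above its underside
- lemon: yellow lemon 83 x 58 x 58 mm, leave alone; origin under its middle
- salt_mill: clear mill with white salt and chrome crown, 164 mm tall, leave alone
- pepper_mill: clear mill with dark peppercorns and chrome crown, 164 mm tall, leave alone
- mug: purple mug 89 mm tall, leave alone
- tomato_tin: red tin 75 mm wide, 58 mm tall, leave alone
- pinch_bowl: small white bowl 84 mm wide, leave alone
- oil_bottle: glass bottle with black cap, 185 mm tall, leave alone
Things that resemble listed ones, but are neither listed nor needed, are in the scene too. What is shaped like the garlic but black or turquoise is not meant.

How it is judged:
By the outcome, as a careful person would: the job done as asked, in the order asked, and still so for the second after the job is handed in, with the robot touching nothing.
It also fails if it takes over 72 s, if anything falls off the work surface, if the arm or the gripper's body presses on something with over 40 N, if the wrist force passes 120 N, or if a joint passes its speed limit or range.

## Working session

There is one attempt and no reset: what is moved stays moved. The work goes in short steps, Python scripts to look and compute and a shell command to move; the robot and the scene stay as the last step left them, time stands still between calls to the robot, and variables do not carry over. Pictures are saved under pics/ and viewed, at most 10 in all, crops included, and the job is handed in when it is done.

```bash
ls; mkdir -p pics
cat > h.py <<'E'
import numpy as np, cv2
from station import arm, vision
def pts(cam, depth, mask, cal=None):
    c=cal or vision.calibration(cam); v,u=np.nonzero(mask&(depth>0)); d=depth[v,u]
    n=cv2.undistortPoints(np.stack([u,v],1).astype(float).reshape(-1,1,2),np.array(c["mtx"]),np.array(c["D"])).reshape(-1,2)
    p=np.stack([n[:,0]*d,-n[:,1]*d,-d,np.ones_like(d)],1)
    return (p@np.array(c["world_from_camera"]).T)[:,:3]
E
python3 - <<'E'
from h import *
s=arm.observe(); print(s)
for c in("top","side"):
    im,d=vision.read_camera(c); cv2.imwrite(f"pics/{c}0.png",im[...,::-1]); np.save(f"{c}0.npy",d)
    for t in("garlic","keeper","lid","button_spot","nose"):
        for r in vision.cut_out(c,t)[:4]:
            P=pts(c,d,r["pixels"])
            if len(P): print(c,t,round(r["confidence"],2),r["extent"],np.median(P,0).round(3),np.percentile(P,2,axis=0).round(3),np.percentile(P,98,axis=0).round(3))
E
```

```text
pics
{'clock': 0.0, 'joints': array([1.04737235e+00, 2.59182554e-01, 2.07336710e-02, 1.33368959e+00,
       2.02118076e-05, 1.41823478e+00]), 'qd': array([-5.28257134e-04,  7.63656992e-04, -8.46159455e-04, -1.69868793e-05,
        4.72844427e-04, -5.16005378e-04]), 'joint_torque': array([-2.02270753e-04, -5.55640841e+01,  3.44529712e+01,  1.36880146e-02,
       -1.57840254e-04,  2.84871459e-05]), 'tcp_pos': array([0.19916343, 0.51236304, 0.23066035]), 'tool_rot': array([-2.32058783e-04,  1.84370335e-01,  9.82856617e-01, -6.29756388e-04]), 'ft_force': array([ 0.87854359, -0.70799509,  0.38518454]), 'torque': array([ 0.01458993, -0.02181856,  0.02020723]), 'grip_force': 0.0, 'finger_gap': 0.08556818849302601}
top garlic 0.92 [410.1, 300.3, 33.5, 30.1] [ 0.432 -0.265  0.037] [ 0.408 -0.292  0.021] [ 0.456 -0.244  0.054]
top garlic 0.67 [355.0, 272.9, 30.1, 25.0] [ 0.487 -0.148  0.037] [ 0.462 -0.176  0.   ] [ 0.512 -0.125  0.054]
top keeper 0.59 [186.7, 236.3, 112.9, 99.0] [0.475 0.115 0.096] [0.4   0.01  0.048] [0.564 0.2   0.1  ]
top lid 0.77 [190.3, 239.2, 84.0, 97.9] [0.483 0.127 0.
[... 528 characters left out ...]
35 0.286 0.036] [0.417 0.266 0.014] [0.464 0.312 0.054]
side garlic 0.74 [354.2, 285.4, 27.1, 24.9] [ 0.478 -0.149  0.036] [ 0.46  -0.176  0.002] [ 0.506 -0.124  0.054]
side keeper 0.93 [184.5, 228.3, 116.6, 102.6] [0.451 0.114 0.095] [0.39  0.01  0.002] [0.559 0.206 0.1  ]
side lid 0.87 [187.0, 231.7, 92.8, 72.7] [0.475 0.129 0.097] [0.398 0.059 0.093] [0.561 0.202 0.1  ]
side lid 0.18 [314.2, 194.4, 37.4, 53.8] [ 0.657 -0.054  0.056] [ 0.637 -0.09   0.005] [ 0.726 -0.017  0.089]
side button_spot 0.61 [185.1, 228.7, 113.7, 103.6] [0.451 0.114 0.095] [0.39  0.011 0.005] [0.558 0.205 0.1  ]
side nose 0.73 [184.7, 225.4, 113.8, 107.2] [0.451 0.115 0.095] [0.39  0.01  0.004] [0.558 0.206 0.1  ]
```

View pics/top0.png

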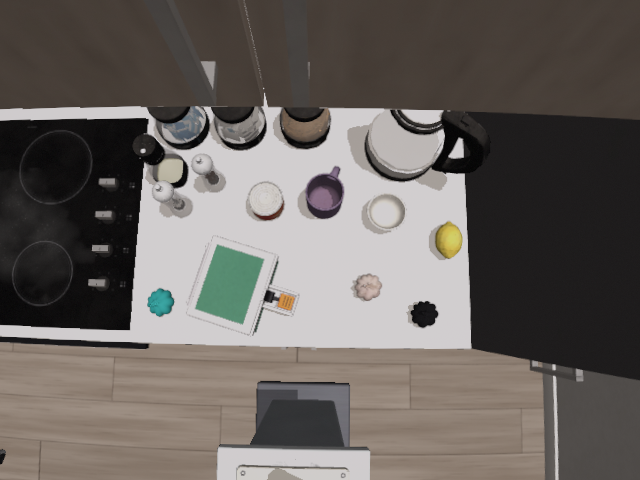

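View pics/side0.png

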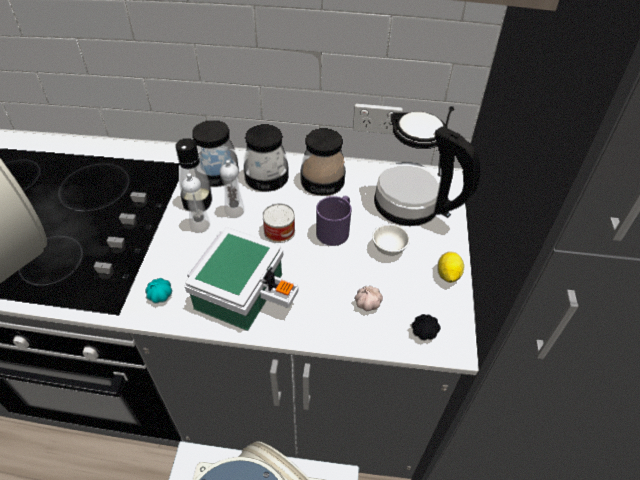

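Garlic-shaped candidates in the top picture: turquoise (160,302), off-white (368,287) and black (424,314). The off-white one at (368,287) fits the description. The keeper's button and nose are at (287,302) and (269,297), pointing towards world -y and slightly -x. I'll confirm with a crop and fit the keeper's pose.

Run:
```python
from h import *
for c in("top","side"):
    im=cv2.imread(f"pics/{c}0.png"); d=np.load(f"{c}0.npy")
    if c=="top":
        a=cv2.resize(im[225:345,140:450],None,fx=2.5,fy=2.5,interpolation=cv2.INTER_CUBIC); cv2.imwrite("pics/crop1.png",a)
    hsv=cv2.cvtColor(im,cv2.COLOR_BGR2HSV)
    P=pts(c,d,np.ones(d.shape,bool)); 
    m=(d>0)
    full=np.full(d.shape+(3,),9.);full[m]=P
    reg=(full[...,0]>.36)&(full[...,0]<.6)&(full[...,1]>-.03)&(full[...,1]<.24)
    org=reg&(hsv[...,0]<18)&(hsv[...,0]>5)&(hsv[...,1]>150)&(hsv[...,2]>120)&(full[...,2]>.05)
    O=full[org]; print(c,"orange",len(O),O.mean(0).round(4),np.median(O,0).round(4))
    lid=reg&(full[...,2]>.088)&(full[...,2]<.103)
    n,l,st,ce=cv2.connectedComponentsWithStats(lid.astype(np.uint8)); k=1+np.argmax(st[1:,4]); L=full[l==k]
    print("lid z pct",np.percentile(L[:,2],[5,50,95]).round(4))
    print("rect",cv2.minAreaRect((L[:,:2]*1000).astype(np.float32)), "mean",L.mean(0).round(4))
    G=reg&(hsv[...,0]>60)&(hsv[...,0]<95)&(hsv[...,1]>80)&(full[...,2]>.085)
    G=full[G];print("green panel",len(G),cv2.minAreaRect((G[:,:2]*1000).astype(np.float32)),np.median(G[:,2]))
    nose=reg&(full[...,2]>.104); N=full[nose];print("nose",len(N),N.mean(0).round(4),np.percentile(N[:,2],95) if len(N) else 0)
```

```text
top orange 169 [0.4516 0.0191 0.0797] [0.4512 0.0195 0.0797]
lid z pct [0.0936 0.0963 0.0989]
rect ((483.7262878417969, 126.33511352539062), (147.9524688720703, 165.7378692626953), 73.99462127685547) mean [0.4832 0.1275 0.0963]
green panel 3245 ((484.25726318359375, 129.24346923828125), (97.50733947753906, 130.62376403808594), 73.75049591064453) 0.0966047436539037
nose 4574 [0.5766 0.0167 0.7312] 0.7834138910391443
side orange 161 [0.4488 0.0204 0.0799] [0.4493 0.0205 0.0798]
lid z pct [0.0937 0.0967 0.0993]
rect ((481.32708740234375, 122.20962524414062), (159.2981719970703, 168.4000244140625), 73.97486114501953) mean [0.477  0.1283 0.0967]
green panel 2409 ((478.02392578125, 112.15423583984375), (138.1258544921875, 133.72747802734375), 73.85230255126953) 0.09712583861045387
nose 31 [0.4593 0.0527 0.1117] 0.11499472632321722
```

View pics/crop1.png

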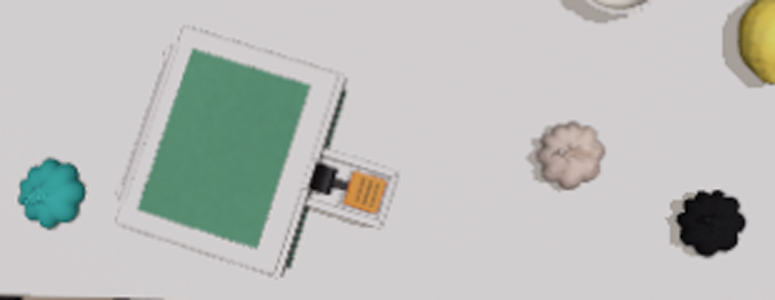

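The crop confirms that the off-white garlic at crop (570,155) is the right one. The black and turquoise bulbs are decoys. The keeper's yaw is about 73.9° and its centre about (0.482, 0.128), with the top roughly 2 mm high. Next I'll work out the moves.

```bash
cat >> h.py <<'E'
C=np.array([.482,.128]); Y=np.deg2rad(73.9); UX=np.array([np.cos(Y),np.sin(Y)]); UY=np.array([-UX[1],UX[0]])
def K(x,y=0): return C+x*UX+y*UY
from scipy.spatial.transform import Rotation as R
def st():
    s=arm.observe(); q=s["tool_rot"]; M=R.from_quat([q[1],q[2],q[3],q[0]]).as_matrix()
    p=s["tcp_pos"]; print("t",round(s["clock"],2),"tcp",p.round(4),"y-yaw",np.degrees(np.arctan2(M[1,1],M[0,1])).round(2),"F",s["ft_force"].round(1),"gap",round(s["finger_gap"],4),"grip",round(s["grip_force"],1),"q",s["joints"].round(2)); return p,M
def go(x,y,z):
    p,_=st(); print("shift fraction",((np.array([x,y,z])-p)/.25).round(4))
E
python3 - <<'E'
from h import *
p,M=st()
w=np.array(vision.calibration("wrist")["world_from_camera"]); print("cam in tool",M.T@(w[:3,3]-p), (M.T@-w[:3,2]))
b=K(-.115); print("button",b); go(b[0],b[1],.13)
E
python3 -m crank '{"xyz":[[0,0,0.02],[0.05,-0.15,0.04],[0.1,-0.3,0.04],[0.2,-0.45,0.04],[0.3,-0.6,0.04],[0.4,-0.75,0.04],[0.5,-0.9,0.04],[0.5,-0.9,0.04]],"turn":[-0.25,-0.5,-0.75,-1,-1,-1,-1,-1]}' -1
```

```text
t 0.6 tcp [0.1993 0.5126 0.2313] y-yaw 68.75 F [ 0.1  0.6 -0.3] gap 0.0851 grip 0.0 q [ 1.05  0.26  0.02  1.33 -0.    1.42]
cam in tool [ 0.07896846 -0.00026511 -0.14276727] [-3.04856721e-01  8.99780724e-04  9.52397800e-01]
button [0.45010881 0.0175104 ]
t 0.6 tcp [0.1993 0.5126 0.2313] y-yaw 68.75 F [ 0.1  0.6 -0.3] gap 0.0851 grip 0.0 q [ 1.05  0.26  0.02  1.33 -0.    1.42]
shift fraction [ 1.0031 -1.9805 -0.4052]
clock: 1.27
tcp_pos: [0.3262, 0.2842, 0.2415]
tool_rot: [0.001, 0.423, 0.906, -0.0]
ft_force: [-0.2, 0.9, 0.1]
finger_gap: 0.0003
grip_force: 0.0
```

Run:
```python
from h import *
p,M=st()
b=K(-.117); print("button",b); go(b[0],b[1],.13); print("turn",(np.deg2rad(73.9)-np.arctan2(M[1,1],M[0,1]))/.5)
```

```text
t 1.27 tcp [0.3262 0.2842 0.2415] y-yaw 39.95 F [-0.2  0.9  0.1] gap 0.0003 grip 0.0 q [ 0.52  0.05 -0.2   1.31 -0.    1.4 ]
button [0.44955419 0.01558884]
t 1.27 tcp [0.3262 0.2842 0.2415] y-yaw 39.95 F [-0.2  0.9  0.1] gap 0.0003 grip 0.0 q [ 0.52  0.05 -0.2   1.31 -0.    1.4 ]
shift fraction [ 0.4936 -1.0746 -0.4461]
turn 1.18494041894665
```

```bash
python3 -m crank '{"xyz":[[0.1,-0.2,0],[0.2,-0.4,0],[0.35,-0.6,0],[0.49,-0.8,0]],"turn":[0.25,0.5,0.75,1]}' >/dev/null
python3 -m crank '{"xyz":[[0,-0.1,0],[0,-0.2,0],[0,-0.27,0],[0,-0.27,0]],"turn":[0.25,0.5,0.75,1]}' >/dev/null
python3 -m crank '{"xyz":[[0,0,0],[0,0,0],[0,0,0],[0,0,0]],"turn":[0.25,0.5,0.75,1]}' >/dev/null
python3 -m crank '{"xyz":[[0,0,0],[0,0,0],[0,0,0],[0,0,0],[0,0,0]],"turn":[0.25,0.5,0.75,1,1]}' >/dev/null
python3 -m crank '{"xyz":[[0,0,0],[0,0,0],[0,0,0],[0,0,0]],"turn":[0.2,0.33,0.33,0.33]}'
python3 - <<'E'
from h import *
p,M=st()
im,d=vision.read_camera("wrist"); cv2.imwrite("pics/w1.png",im[...,::-1])
hsv=cv2.cvtColor(im,cv2.COLOR_RGB2HSV)
m=(d>0); full=np.full(d.shape+(3,),9.); full[m]=pts("wrist",d,m)
org=(hsv[...,0]<18)&(hsv[...,0]>5)&(hsv[...,1]>150)&(hsv[...,2]>100)&(full[...,2]>.06)&(full[...,2]<.09)
O=full[org];print(len(O),np.median(O,0),cv2.minAreaRect((O[:,:2]*1000).astype(np.float32)))
b=K(-.115); go(b[0],b[1],.1); print("turn",(np.deg2rad(163.9)-np.arctan2(M[1,1],M[0,1]))/.5)
E
```

```text
clock: 3.02
tcp_pos: [0.3932, 0.1017, 0.2413]
tool_rot: [0.0, -0.564, 0.826, -0.0]
ft_force: [0.6, 0.1, 0.8]
finger_gap: -0.0001
grip_force: 0.0
t 3.02 tcp [0.3932 0.1017 0.2413] y-yaw 158.63 F [0.6 0.1 0.8] gap -0.0001 grip 0.0 q [ 0.05  0.01 -0.25  1.31 -0.   -1.15]
1077 [0.45177152 0.01895353 0.08009072] ((452.2253723144531, 18.938766479492188), (27.585481643676758, 27.73383331298828), 73.00247955322266)
t 3.07 tcp [0.3932 0.1017 0.2413] y-yaw 158.65 F [ 0.6  0.3 -0.1] gap -0.0 grip 0.0 q [ 0.05  0.01 -0.25  1.31 -0.   -1.15]
shift fraction [ 0.2276 -0.3368 -0.5653]
turn 0.18401000441148074
```

View pics/w1.png

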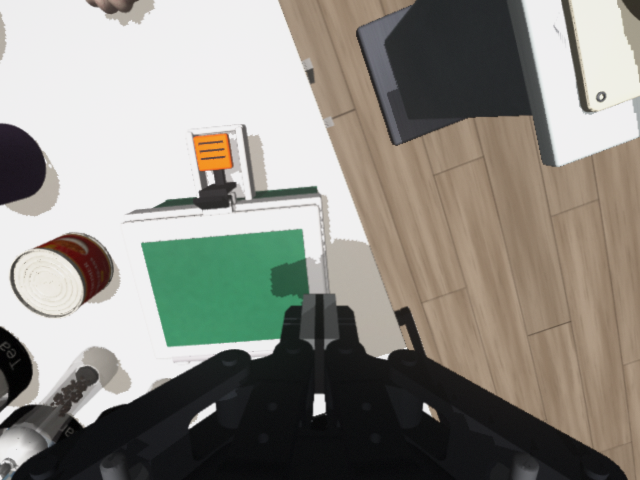

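The wrist view shows the orange button at pixel (213,152), world (0.452, 0.019), with its face at z ≈ 0.080. The nose is at (215,192).

```bash
sed -i 's/C=np.array(\[.482,.128\])/C=np.array([.4825,.127])/' h.py
python3 -m crank '{"xyz":[[0.06,-0.1,0],[0.15,-0.22,0],[0.23,-0.341,-0.1],[0.23,-0.341,-0.26],[0.23,-0.341,-0.42],[0.23,-0.341,-0.53],[0.23,-0.341,-0.57],[0.23,-0.341,-0.57],[0.23,-0.341,-0.57]],"turn":[0.18,0.18,0.18,0.18,0.18,0.18,0.18,0.18,0.18]}'
python3 - <<'E'
from h import *
b=K(-.115); go(b[0],b[1],.0805);
E
```

```text
clock: 3.82
tcp_pos: [0.4507, 0.0165, 0.0988]
tool_rot: [-0.0, -0.601, 0.799, 0.0]
ft_force: [0.2, 0.3, 0.3]
finger_gap: -0.0003
grip_force: 0.0
t 3.82 tcp [0.4507 0.0165 0.0988] y-yaw 163.94 F [0.2 0.3 0.3] gap -0.0003 grip 0.0 q [-0.15  0.18 -0.44  0.95 -0.   -1.44]
shift fraction [-0.0004  0.0002 -0.0733]
```

```bash
python3 -m crank '{"xyz":[[0,0,-0.03],[0,0,-0.055],[0,0,-0.068],[0,0,-0.076],[0,0,-0.076]],"turn":[0,0,0,0,0]}' | egrep 'pos|ft'
python3 -m crank '{"xyz":[[0,0,-0.008],[0,0,-0.008],[0,0,-0.008]],"turn":[0,0,0]}'| egrep 'pos|ft'
python3 -m crank '{"xyz":[[0,0,-0.006],[0,0,-0.006],[0,0,-0.006]],"turn":[0,0,0]}'| egrep 'pos|ft'
```

```text
tcp_pos: [0.4508, 0.0164, 0.0798]
ft_force: [0.2, -0.6, 1.8]
tcp_pos: [0.4509, 0.0163, 0.0781]
ft_force: [-0.9, -3.3, 4.0]
tcp_pos: [0.4509, 0.016, 0.0766]
ft_force: [-1.7, -3.5, 5.4]
```

```bash
python3 -m crank '{"xyz":[[0,0,-0.006],[0,0,-0.006]],"turn":[0,0]}' | egrep 'pos|ft'
python3 -m crank '{"xyz":[[0,0,-0.004],[0,0,-0.004],[0,0,-0.004]],"turn":[0,0,0]}'| egrep 'pos|ft'
python3 - <<'E'
from h import *
im,d=vision.read_camera("side"); P=pts("side",d,d>0); 
print("pts above .13 near", [(round(z,2),int(((np.abs((P[:,:2]-K(.07))@UX)<.03)&(np.abs((P[:,:2]-K(.07))@UY)<.08)&(P[:,2]>z)).sum())) for z in(.11,.15,.2,.25)])
E
```

```text
tcp_pos: [0.4509, 0.0161, 0.0749]
ft_force: [-0.5, -3.3, 4.2]
tcp_pos: [0.4509, 0.0159, 0.0741]
ft_force: [-1.4, -5.8, 7.2]
pts above .13 near [(0.11, 177), (0.15, 0), (0.2, 0), (0.25, 0)]
```

```bash
python3 -m crank '{"xyz":[[0,0,-0.002],[0,0,-0.002],[0,0,-0.002]],"turn":[0,0,0]}'| egrep 'pos|ft'
cat >> h.py <<'E'
def lidz(cam):
    im,d=vision.read_camera(cam); P=pts(cam,d,d>0); D=P[:,:2]-C
    k=(np.abs(D@UX-.06)<.045)&(np.abs(D@UY)<.085)
    print(cam,[(z,int((k&(P[:,2]>z)&(P[:,2]<.3)).sum())) for z in(.11,.15,.2)])
    return im,d
E
python3 - <<'E'
from h import *
lidz("side");lidz("top")
E
```

```text
tcp_pos: [0.4509, 0.0158, 0.0737]
ft_force: [-1.6, -6.2, 6.5]
side [(0.11, 1859), (0.15, 1338), (0.2, 627)]
top [(0.11, 1785), (0.15, 1444), (0.2, 940)]
```

```bash
python3 -m crank '{"xyz":[[0,0,0.08],[0,0,0.2],[0,0,0.32],[0.04,-0.15,0.45],[0.1,-0.3,0.5],[0.1,-0.35,0.5],[0.1,-0.35,0.5]],"turn":[0,0,0,0,0,0,0]}' 0.9| egrep 'pos|ft'
python3 - <<'E'
from h import *
im,d=vision.read_camera("wrist"); cv2.imwrite("pics/w2.png",im[...,::-1])
for r in vision.cut_out("wrist","garlic")[:4]:
    m=r["pixels"]; P=pts("wrist",d,m); P=P[P[:,2]>.012]; print(r["confidence"],r["extent"],"colour",im[m].mean(0).round(),"med",np.median(P,0).round(4),"lo",np.percentile(P,1,axis=0).round(4),"hi",np.percentile(P,99,axis=0).round(4), cv2.minEnclosingCircle((P[:,:2]*1000).astype(np.float32)))
st()
E
```

```text
tcp_pos: [0.4775, -0.0741, 0.1993]
ft_force: [-0.1, -0.7, -0.5]
0.6 [244.7, 99.3, 68.7, 68.6] colour [185. 161. 148.] med [ 0.4839 -0.1486  0.0372] lo [ 0.4596 -0.1743  0.0241] hi [ 0.5094 -0.1225  0.0547] ((486.012939453125, -147.93829345703125), 29.346168518066406)
t 6.23 tcp [ 0.4757 -0.0713  0.1979] y-yaw 163.98 F [0.1 1.  0. ] gap 0.0811 grip 0.0 q [-0.32  0.15 -0.2   1.22  0.   -1.62]
```

View pics/w2.png

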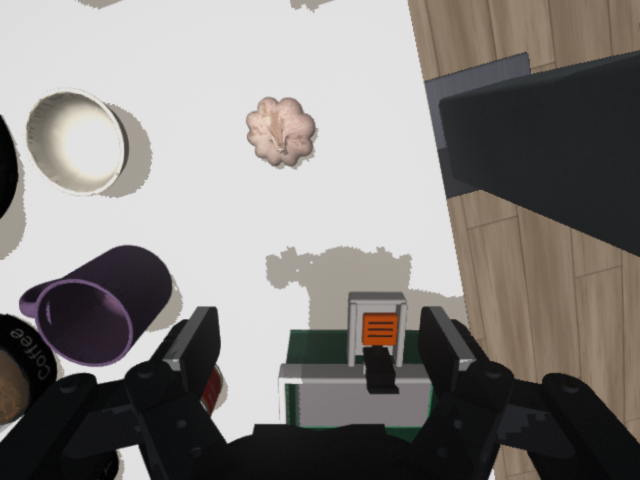

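Garlic at (281,131) is the off-white one, standing free at (0.486, -0.148). The keeper is visibly open below.

```bash
python3 -m crank '{"xyz":[[0.01,-0.1,0],[0.03,-0.2,-0.05],[0.041,-0.307,-0.15],[0.041,-0.307,-0.25],[0.041,-0.307,-0.35],[0.041,-0.307,-0.35],[0.041,-0.307,-0.35]],"turn":[0,0,0,0,0,0,0]}' 1 | egrep 'pos|ft|gap'
python3 - <<'E'
from h import *
print(arm.grasp_offset); go(.486,-.148,.008)
E
```

```text
tcp_pos: [0.4851, -0.1463, 0.11]
ft_force: [0.2, 0.5, 0.1]
finger_gap: 0.0851
0.0187
t 6.82 tcp [ 0.4851 -0.1463  0.11  ] y-yaw 164.13 F [0.2 0.5 0.1] gap 0.0851 grip 0.0 q [-0.46  0.26 -0.3   1.01  0.   -1.75]
shift fraction [ 0.0037 -0.0066 -0.408 ]
```

```bash
python3 -m crank '{"xyz":[[0.002,-0.005,-0.12],[0.002,-0.005,-0.24],[0.002,-0.005,-0.33],[0.002,-0.005,-0.39],[0.002,-0.005,-0.408],[0.002,-0.005,-0.408],[0.002,-0.005,-0.408]],"turn":[0,0,0,0,0,0,0]}' 1 | egrep 'pos|ft|gap'
python3 -m crank '{"xyz":[[0,0,0],[0,0,0],[0,0,0],[0,0,0],[0,0,0],[0,0,0],[0,0,0],[0,0,0],[0,0,0],[0,0,0]],"turn":[0,0,0,0,0,0,0,0,0,0]}' -1 25
python3 -m crank '{"xyz":[[0,0,0.05],[0,0,0.15],[0,0,0.3],[0,0,0.45],[0,0,0.6],[0,0,0.72],[0,0,0.72],[0,0,0.72]],"turn":[0,0,0,0,0,0,0,0]}'
python3 - <<'E'
from h import *
b=K(0,0);go(b[0],b[1],.19)
im,d=vision.read_camera("side"); cv2.imwrite("pics/s2.png",im[...,::-1])
E
```

```text
tcp_pos: [0.4874, -0.149, 0.0103]
ft_force: [0.3, -0.1, -0.2]
finger_gap: 0.0855
clock: 8.23
tcp_pos: [0.4874, -0.1494, 0.0102]
tool_rot: [0.001, -0.602, 0.798, -0.001]
ft_force: [-1.5, 0.9, 9.7]
finger_gap: 0.0552
grip_force: 24.6
clock: 8.9
tcp_pos: [0.4872, -0.1494, 0.1908]
tool_rot: [0.001, -0.602, 0.798, -0.002]
ft_force: [-0.1, 0.1, -1.1]
finger_gap: 0.0555
grip_force: 26.7
t 8.9 tcp [ 0.4872 -0.1494  0.1908] y-yaw 164.07 F [-0.1  0.1 -1.1] gap 0.0555 grip 26.7 q [-0.46  0.2  -0.16  1.21  0.   -1.76]
shift fraction [-0.0188  1.1055 -0.0032]
```

View pics/s2.png

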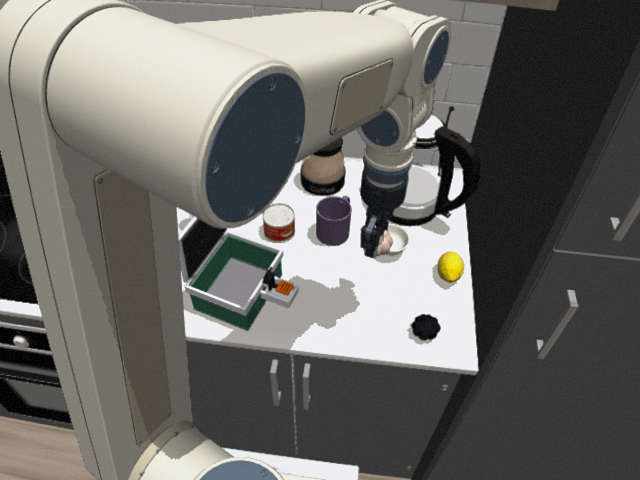

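The side view shows the garlic held at (375,238). The keeper is open, with its lid upright at (190,245) and its cavity clear. Carrying it over.

```bash
python3 -m crank '{"xyz":[[0,0.08,0],[0,0.2,0],[0,0.33,0],[0,0.46,0],[0,0.59,0],[0,0.72,0],[-0.01,0.84,0],[-0.019,0.94,0],[-0.019,0.94,0],[-0.019,0.94,0]],"turn":[0,0,0,0,0,0,0,0,0,0]}' | egrep 'pos|gap'
python3 - <<'E'
from h import *
b=K(-.004,0);go(b[0],b[1],.017)
E
```

```text
tcp_pos: [0.4808, 0.087, 0.1874]
finger_gap: 0.0552
t 9.78 tcp [0.4808 0.087  0.1874] y-yaw 164.23 F [-0.2 -0.   0.4] gap 0.0552 grip 26.7 q [ 0.01  0.17 -0.2   1.2  -0.   -1.29]
shift fraction [ 0.0023  0.1445 -0.6816]
```

```bash
python3 -m crank '{"xyz":[[0,0.07,0],[0.002,0.143,-0.02],[0.002,0.143,-0.12],[0.002,0.143,-0.24],[0.002,0.143,-0.36],[0.002,0.143,-0.48],[0.002,0.143,-0.56],[0.002,0.143,-0.6],[0.002,0.143,-0.6],[0.002,0.143,-0.6]],"turn":[0,0,0,0,0,0,0,0,0,0]}' | egrep 'pos|gap|ft'
python3 - <<'E'
from h import *
b=K(-.004,0);go(b[0],b[1],.017)
E
```

```text
tcp_pos: [0.4818, 0.1208, 0.0381]
ft_force: [0.3, 0.0, -0.5]
finger_gap: 0.0548
t 10.62 tcp [0.4818 0.1208 0.0381] y-yaw 164.0 F [ 0.3  0.  -0.5] gap 0.0548 grip 26.7 q [ 0.08  0.31 -0.44  0.82 -0.   -1.22]
shift fraction [-0.0016  0.0096 -0.0842]
```

```bash
python3 -m crank '{"xyz":[[0,0,-0.03],[0,0,-0.055],[0,0,-0.07],[0,0,-0.078],[0,0,-0.084],[0,0,-0.084],[0,0,-0.084]],"turn":[0,0,0,0,0,0,0]}' | egrep 'pos|gap|ft'
python3 -m crank '{"xyz":[[0,0,0],[0,0,0],[0,0,0],[0,0,0],[0,0,0],[0,0,0]],"turn":[0,0,0,0,0,0]}' 0.65 | egrep 'pos|gap|ft|grip'
python3 -m crank '{"xyz":[[0,0,0.03],[0,0,0.1],[0,0,0.2],[0,0,0.35],[0,0,0.5],[0,0,0.65],[0,0,0.8],[0,0,0.85],[0,0,0.85]],"turn":[0,0,0,0,0,0,0,0,0]}' | egrep 'pos|gap|ft'
python3 - <<'E'
from h import *
for c in("top","wrist"):
    im,d=vision.read_camera(c)
    for r in vision.cut_out(c,"garlic")[:4]:
        m=r["pixels"];P=pts(c,d,m);P=P[np.isfinite(P).all(1)]
        if len(P): print(c,round(r["confidence"],2),r["extent"],"kxy",((np.median(P,0)[:2]-C)@np.c_[UX,UY]).round(3),"z",np.percentile(P[:,2],[5,50,97]).round(3))
    D=pts(c,d,d>0);k=(D[:,:2]-C)@np.c_[UX,UY]
    s=(np.abs(k[:,1])<.07)&(k[:,0]>.045)&(k[:,0]<.1)&(D[:,2]>.13)&(D[:,2]<.235)
    L=np.c_[k[s,0],D[s,2]]
    print(c,"lid pts",len(L),[(z,np.percentile(L[np.abs(L[:,1]-z)<.01,0],[5,50,95]).round(3)) for z in(.14,.16,.18,.2,.22) if (np.abs(L[:,1]-z)<.01).sum()>5], "zmax",L[:,1].max() if len(L) else 0)
    cv2.imwrite(f"pics/{c}3.png",im[...,::-1])
st()
E
```

```text
tcp_pos: [0.4823, 0.1218, 0.0179]
ft_force: [-0.3, -0.1, -0.1]
finger_gap: 0.0554
tcp_pos: [0.4823, 0.1217, 0.0178]
ft_force: [0.6, 0.3, -0.3]
finger_gap: 0.0704
grip_force: 0.0
tcp_pos: [0.4835, 0.1218, 0.2347]
ft_force: [-0.7, 0.2, 0.5]
finger_gap: 0.0703
top 0.87 [227.4, 275.4, 27.5, 22.9] kxy [-0.011  0.001] z [0.033 0.042 0.057]
top 0.75 [436.8, 221.7, 29.0, 36.7] kxy [-0.399 -0.224] z [0.033 0.049 0.059]
top 0.68 [180.7, 225.0, 119.1, 109.7] kxy [-0.029  0.008] z [0.002 0.007 0.194]
top 0.59 [412.2, 298.8, 27.6, 28.5] kxy [-0.391 -0.06 ] z [0.025 0.037 0.052]
top lid pts 124 [(0.16, array([0.052, 0.053, 0.053])), (0.18, array([0.051, 0.051, 0.052])), (0.2, array([0.049, 0.05 , 0.051])), (0.22, array([0.049, 0.053, 0.056]))] zmax 0.22495986258668188
wrist 0.68 [291.3, 177.7, 57.0, 58.4] kxy [-0.011  0.001] z [0.028 0.041 0.056]
wrist lid pts 19002 [(0.14, array([0.053, 0.054, 0.054])), (0.16, array([0.051, 0.052, 0.053])), (0.18, array([0.05 , 0.051, 0.052])), (0.2, array([0.049, 0.05 , 0.051])), (0.22, array([0.049, 0.053, 0.058]))] zmax 0.23356516510877798
t 12.65 tcp [0.4816 0.1217 0.2292] y-yaw 164.07 F [ 0.3  0.9 -0.6] gap 0.0704 grip 0.0 q [ 0.08  0.17 -0.1   1.3  -0.   -1.21]
```

View pics/wrist3.png

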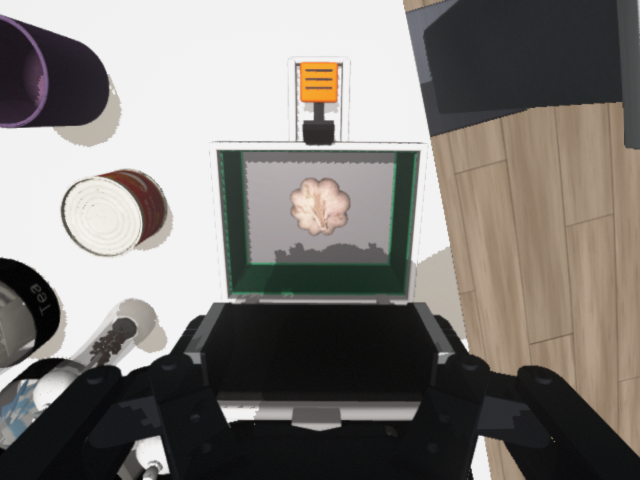

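The garlic stands inside at (320,206), released. Now I'll go over the lid, fingers shut, and compute the pushing arc.

```bash
python3 -m crank '{"xyz":[[0,0,0.1],[0,0,0.2],[0,0,0.23],[0.02,0.08,0.23],[0.05,0.2,0.23],[0.09,0.3,0.23],[0.114,0.4,0.23],[0.114,0.4,0.23],[0.114,0.4,0.2],[0.114,0.4,0.08],[0.114,0.4,-0.02],[0.114,0.4,-0.06]],"turn":[0,0,0,0,0,0,0,0,0,0,0,0]}' -1 | egrep 'pos|gap|ft'
python3 -m crank '{"xyz":[[0,0,0],[0,0,0]],"turn":[0,0]}' | egrep 'pos|gap|ft'
cat > arc.py <<'E'
from h import *
import sys
p,_=st(); k=(p[:2]-C)@np.c_[UX,UY]; print("k",k.round(4),p[2].round(4))
s=.122; zh=.092
for t in map(float,sys.argv[1:]):
    x=.067-s*np.cos(t)+.004*np.sin(t)+.011; z=zh+s*np.sin(t)+.004*np.cos(t)
    w=np.r_[K(x),z]; print(t,"kx",round(x,4),"z",round(z,4),((w-p)/.25).round(3))
E
python3 arc.py 1.5 1.4 1.3 1.2 1.1 1.0 .9 .8 .7 .6
```

```text
tcp_pos: [0.5089, 0.2205, 0.211]
ft_force: [0.1, 0.0, -0.8]
finger_gap: 0.0
tcp_pos: [0.5105, 0.2211, 0.2153]
ft_force: [0.4, 1.0, 0.1]
finger_gap: 0.0003
t 13.82 tcp [0.5105 0.2211 0.2153] y-yaw 164.04 F [0.4 1.  0.1] gap 0.0003 grip 0.0 q [ 0.26  0.28  0.    1.3  -0.   -1.03]
k [ 0.0982 -0.0008] 0.2153
1.5 kx 0.0734 z 0.214 [-0.031 -0.095 -0.005]
1.4 kx 0.0612 z 0.2129 [-0.044 -0.141 -0.01 ]
1.3 kx 0.0492 z 0.2106 [-0.058 -0.187 -0.019]
1.2 kx 0.0375 z 0.2072 [-0.071 -0.232 -0.033]
1.1 kx 0.0262 z 0.2025 [-0.083 -0.276 -0.051]
1.0 kx 0.0154 z 0.1968 [-0.095 -0.317 -0.074]
0.9 kx 0.0053 z 0.1901 [-0.106 -0.356 -0.101]
0.8 kx -0.0041 z 0.1823 [-0.117 -0.392 -0.132]
0.7 kx -0.0127 z 0.1737 [-0.126 -0.425 -0.167]
0.6 kx -0.0204 z 0.1642 [-0.135 -0.455 -0.205]
```

```bash
python3 -m crank '{"xyz":[[-0.015,-0.05,0],[-0.031,-0.095,-0.005],[-0.044,-0.141,-0.01],[-0.058,-0.187,-0.019],[-0.071,-0.232,-0.033],[-0.083,-0.276,-0.051],[-0.095,-0.317,-0.074],[-0.106,-0.356,-0.101],[-0.117,-0.392,-0.132],[-0.126,-0.425,-0.167],[-0.135,-0.455,-0.205],[-0.135,-0.455,-0.205]],"turn":[0,0,0,0,0,0,0,0,0,0,0,0]}' | egrep 'pos|gap|ft'
python3 arc.py .6 .5 .4 .3 .2 .15 .12 .1 .08
python3 - <<'E'
from h import *
im,d=lidz("top"); cv2.imwrite("pics/t4.png",im[...,::-1][200:380,120:360].repeat(3,0).repeat(3,1))
E
```

```text
tcp_pos: [0.4756, 0.1065, 0.1621]
ft_force: [0.9, 0.1, 1.7]
finger_gap: 0.0001
t 14.82 tcp [0.4756 0.1065 0.1621] y-yaw 164.01 F [0.9 0.1 1.7] gap 0.0001 grip 0.7 q [ 0.05  0.19 -0.25  1.13 -0.   -1.24]
k [-0.0216  0.0009] 0.1621
0.6 kx -0.0204 z 0.1642 [0.005 0.004 0.008]
0.5 kx -0.0271 z 0.154 [-0.003 -0.022 -0.032]
0.4 kx -0.0328 z 0.1432 [-0.009 -0.044 -0.075]
0.3 kx -0.0374 z 0.1319 [-0.014 -0.061 -0.121]
0.2 kx -0.0408 z 0.1202 [-0.018 -0.075 -0.168]
0.15 kx -0.042 z 0.1142 [-0.019 -0.079 -0.192]
0.12 kx -0.0426 z 0.1106 [-0.02  -0.082 -0.206]
0.1 kx -0.043 z 0.1082 [-0.02  -0.083 -0.216]
0.08 kx -0.0433 z 0.1057 [-0.021 -0.084 -0.225]
top [(0.11, 37), (0.15, 0), (0.2, 0)]
```

View pics/t4.png

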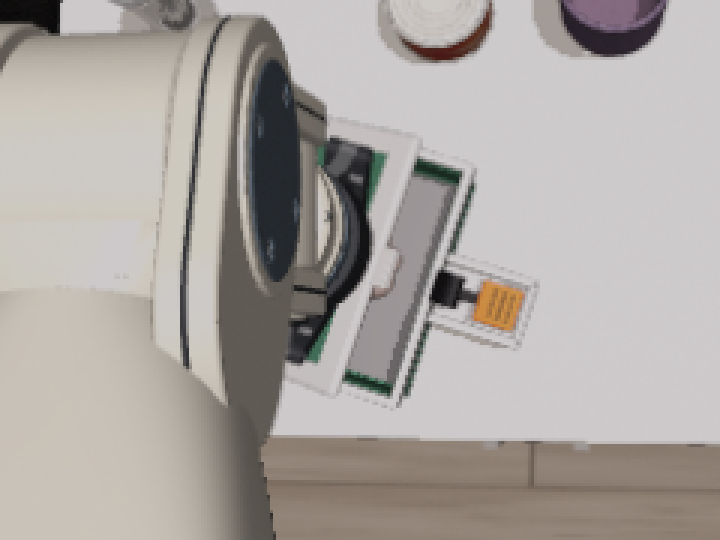

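The top crop shows the lid partly down, with its front edge near (380,270), held by the fingers. The garlic is inside at (383,275). Continuing along the arc.

```bash
python3 -m crank '{"xyz":[[-0.002,-0.011,-0.016],[-0.003,-0.022,-0.032],[-0.009,-0.044,-0.075],[-0.014,-0.061,-0.121],[-0.018,-0.075,-0.168],[-0.019,-0.079,-0.192],[-0.02,-0.082,-0.206],[-0.02,-0.082,-0.206],[-0.02,-0.082,-0.206]],"turn":[0,0,0,0,0,0,0,0,0]}' | egrep 'pos|gap|ft'
python3 arc.py .12 .1 .08 .06 .04 .02 0
```

```text
tcp_pos: [0.472, 0.0876, 0.1128]
ft_force: [-0.7, -0.1, 1.8]
finger_gap: -0.0001
t 15.62 tcp [0.472  0.0876 0.1128] y-yaw 164.08 F [-0.7 -0.1  1.8] gap -0.0001 grip 0.9 q [ 0.01  0.21 -0.36  1.   -0.   -1.28]
k [-0.0408 -0.0009] 0.1128
0.12 kx -0.0426 z 0.1106 [-0.005 -0.006 -0.009]
0.1 kx -0.043 z 0.1082 [-0.006 -0.007 -0.018]
0.08 kx -0.0433 z 0.1057 [-0.006 -0.009 -0.028]
0.06 kx -0.0435 z 0.1033 [-0.006 -0.01  -0.038]
0.04 kx -0.0437 z 0.1009 [-0.007 -0.01  -0.047]
0.02 kx -0.0439 z 0.0984 [-0.007 -0.011 -0.057]
0.0 kx -0.044 z 0.096 [-0.007 -0.011 -0.067]
```

```bash
python3 -m crank '{"xyz":[[-0.005,-0.014,-0.01],[-0.005,-0.014,-0.02],[-0.005,-0.014,-0.02]],"turn":[0,0,0]}' | egrep 'pos|ft'
python3 -m crank '{"xyz":[[0,0,-0.012],[0,0,-0.012],[0,0,-0.012]],"turn":[0,0,0]}' | egrep 'pos|ft'
python3 -m crank '{"xyz":[[0,0,-0.008],[0,0,-0.008],[0,0,-0.008]],"turn":[0,0,0]}' | egrep 'pos|ft'
python3 -m crank '{"xyz":[[0,0,-0.008],[0,0,-0.008],[0,0,-0.008]],"turn":[0,0,0]}' | egrep 'pos|ft'
```

```text
tcp_pos: [0.471, 0.0839, 0.1077]
ft_force: [1.7, 0.2, 3.0]
tcp_pos: [0.471, 0.0837, 0.1047]
ft_force: [1.5, -2.3, 3.4]
tcp_pos: [0.4704, 0.0841, 0.1023]
ft_force: [-0.5, -0.1, -0.0]
tcp_pos: [0.4706, 0.0841, 0.1003]
ft_force: [-0.1, -0.4, 0.7]
```

```bash
python3 -m crank '{"xyz":[[0,0,-0.006],[0,0,-0.006],[0,0,-0.006]],"turn":[0,0,0]}' | egrep 'pos|ft'
python3 -m crank '{"xyz":[[0,0,-0.004],[0,0,-0.004],[0,0,-0.004]],"turn":[0,0,0]}' | egrep 'pos|ft'
python3 -m crank '{"xyz":[[0,0,-0.004],[0,0,-0.004],[0,0,-0.004]],"turn":[0,0,0]}' | egrep 'pos|ft'
```

```text
tcp_pos: [0.4706, 0.084, 0.0989]
ft_force: [-0.3, -0.3, 0.7]
tcp_pos: [0.4707, 0.084, 0.0979]
ft_force: [-1.4, 0.0, 1.4]
tcp_pos: [0.4707, 0.084, 0.097]
ft_force: [-1.0, -1.4, 2.8]
```

```bash
python3 -m crank '{"xyz":[[0,0,-0.004],[0,0,-0.004],[0,0,-0.004]],"turn":[0,0,0]}' | egrep 'pos|ft'
python3 -m crank '{"xyz":[[0,0,-0.003],[0,0,-0.003],[0,0,-0.003]],"turn":[0,0,0]}' | egrep 'pos|ft'
```

```text
tcp_pos: [0.4708, 0.0839, 0.0959]
ft_force: [0.0, -1.4, 2.7]
tcp_pos: [0.4707, 0.0839, 0.0952]
ft_force: [-0.4, -1.3, 2.3]
```

```bash
python3 -m crank '{"xyz":[[0,0,-0.003],[0,0,-0.003],[0,0,-0.003]],"turn":[0,0,0]}' | egrep 'pos|ft'
python3 -m crank '{"xyz":[[0,0,-0.002],[0,0,-0.002],[0,0,-0.002]],"turn":[0,0,0]}' | egrep 'pos|ft'
```

```text
tcp_pos: [0.4708, 0.0839, 0.0947]
ft_force: [-1.2, -2.2, 5.1]
tcp_pos: [0.4709, 0.0839, 0.0945]
ft_force: [-2.5, -2.2, 8.3]
```

Run:
```python
from h import *
im,d=vision.read_camera("side"); m=d>0; P=pts("side",d,m); k=(P[:,:2]-C)@np.c_[UX,UY]
for a,b in((-.06,-.05),(-.03,-.02),(0,.01),(.03,.04),(.055,.065)):
    s=(k[:,0]>a)&(k[:,0]<b)&(np.abs(k[:,1])<.075)&(np.abs(k[:,1])>.025)&(P[:,2]>.05)&(P[:,2]<.15); print(a,s.sum(),np.median(P[s,2]).round(4) if s.any() else 0)
```

```text
-0.06 222 0.0945
-0.03 106 0.0954
0 104 0.096
0.03 145 0.0962
0.055 184 0.096
```

```bash
python3 -m crank '{"xyz":[[0,0,-0.002],[0,0,-0.002],[0,0,-0.002],[0,0,-0.002]],"turn":[0,0,0,0]}' | egrep 'pos|ft'
python3 -m crank '{"xyz":[[0,0,0.01],[0,0,0.02],[0,0,0.02],[0,0,0.02]],"turn":[0,0,0,0]}' | egrep 'pos|ft'
python3 -m crank '{"xyz":[[0,0,0.01],[0,0,0.02],[0,0,0.02],[0,0,0.02]],"turn":[0,0,0,0]}' | egrep 'pos|ft'
```

```text
tcp_pos: [0.4708, 0.0839, 0.0942]
ft_force: [-3.1, -2.4, 10.9]
tcp_pos: [0.4707, 0.0841, 0.0984]
ft_force: [-0.2, 0.8, -0.1]
tcp_pos: [0.4708, 0.084, 0.1037]
ft_force: [-0.2, 0.2, 0.5]
```

The force fell to zero on release, so the lid is holding. I'll rise well clear and verify.

```bash
python3 -m crank '{"xyz":[[0,0,0.08],[0,0,0.2],[-0.05,-0.1,0.35],[-0.1,-0.25,0.5],[-0.15,-0.4,0.6],[-0.15,-0.55,0.6],[-0.15,-0.7,0.6],[-0.15,-0.7,0.6],[-0.15,-0.7,0.6],[-0.15,-0.7,0.6]],"turn":[0,0,0,0,0,0,0,0,0,0]}' | egrep 'pos|ft|clock'
python3 - <<'E'
from h import *
im,d=vision.read_camera("top"); cv2.imwrite("pics/t5.png",im[...,::-1]); m=d>0; P=pts("top",d,m); k=(P[:,:2]-C)@np.c_[UX,UY]
for a,b in((-.06,-.05),(-.03,-.02),(0,.01),(.03,.04),(.055,.065)):
    s=(k[:,0]>a)&(k[:,0]<b)&(np.abs(k[:,1])<.075)&(P[:,2]>.02)&(P[:,2]<.25); print(a,s.sum(),np.median(P[s,2]).round(4) if s.any() else 0)
E
```

```text
clock: 20.25
tcp_pos: [0.433, -0.0913, 0.2533]
ft_force: [-0.1, 0.3, 0.9]
-0.06 391 0.0962
-0.03 392 0.0967
0 383 0.0966
0.03 378 0.0964
0.055 378 0.0956
```

View pics/t5.png

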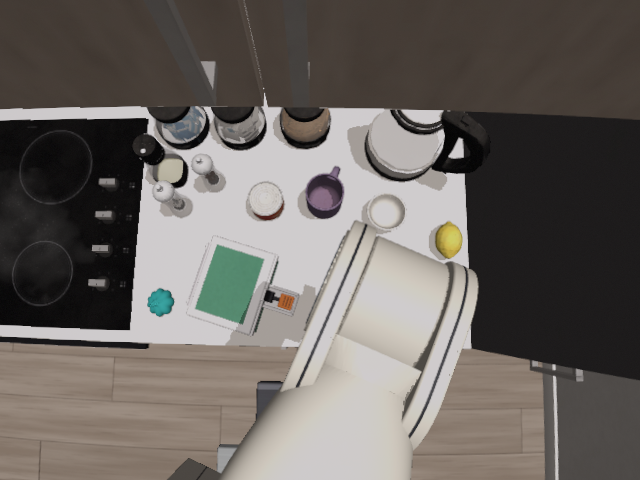

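The lid is flat and shut at (232,285), level at z ≈ 0.096. Everything else visible is where it was, and the arm is clear.

```bash
python3 -c "
from station import close_job
print(close_job())"
```

```text
the job is handed in; nothing more can be done
None
```

The garlic is inside the green keeper, the lid stayed shut and level after I let go, and I handed the job in at about 20 s; the highest force I read on the button or lid was about 11 N.

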